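Release a filter cartridge from its spring-collar coupler

TASK

Release the filter cartridge from the filter station: pull the coupler's spring collar up, turn it counter-clockwise (seen from above) past the ridge to the release notch, and let it drop fully into that notch. Then lift the cartridge straight out and stand it upright, gently, on the free part of the steel tray's floor, leaving the collar down in the release notch and the other things standing where they are.

Things in the scene. Friction and masses are not known exactly. Their poses are not given: they have to be found in the camera images.
- station: White filter station, fixed block 150 (x) x 130 (y) x 50 mm high; origin under its centre on the table, z up, control panel on its -x side. On its top a vertical coupler, axis through the origin: a steel collar round the cartridge. Beside the collar a curved ridge 10 mm high, 31 to 40 mm from the axis, with a notch at each end and a 14 mm high end stop beyond each notch.
- collar_top (a point): Centre of the collar's top, on the coupler's axis, 97 mm above the table when down. Collar: ribbed steel tube 58 mm across, 46 mm tall; grip its upper 30 mm across the diameter, at any yaw. The cartridge's head, 30 mm across, sticks 29 mm up through it. Site x points to the tab, y along two keyways in the 12 mm thick inner lip (34 mm bore); elsewhere the lip holds the cartridge's ears down.
- collar_tab (a point): Outer end of the tab, a 9 mm round stud at the collar's foot, reaching 39.5 mm from the axis, 56 mm above the table when down. Locked (at the start) it lies in the notch at the ridge's clockwise end, about 67 degrees clockwise (from above) of the station's +x; released, in the notch at the other end, pointing along the station's +x, keyways in line with the ears.
- collar_lift (a joint): Height of the collar above its lowest position, 0 to 0.016 m, against a spring (with the weight about 6 N at the bottom, 12 N at the top). The tab clears the ridge above about 0.0105 m; let go over the ridge, the collar rests on it at about 0.010 m; let go over a notch, it drops to 0.
- collar_turn (a joint): Collar angle in rad, counter-clockwise from above positive, stops at -0.05 and 1.25. With the tab down it is in the locked notch (-0.05 to 0.10) or in the release notch (1.10 to 1.25; keyways in line with the ears at 1.17). Turns easily (0.03 N m) when lifted.
- cartridge: White round cartridge, 114 mm tall, 30 mm diameter, flat foot, 0.15 to 0.3 kg; origin at the centre of its foot, z up. At the start its foot is 12 mm above the table in the socket, about 2 mm clear all round. Two ears on its y axis (41 mm over both, 10 mm wide, 56 to 66 mm above the foot) keep it from turning there. Grip its head above the collar; its foot clears the collar after an 85 mm rise.
- cartridge_top (a point): Centre of the cartridge's flat top, 114 mm above its foot.
- tray: Loose open steel tray, outside 140 (x) x 200 (y) x 25 mm high, walls and floor 4 mm thick, about 0.9 kg; origin at the centre of its underside, z up. A jar stands in its +y half; the -y half is free.
- jar: White-capped jar 48 mm across, 60 mm tall, standing in the +y half of the tray; origin at its foot, z up. Leave it standing.
- rack: White tube rack, 70 (x) x 200 (y) mm, 106 mm high with its tubes; origin under its centre, z up. Leave it.
- beaker: Glass beaker 72 mm across, 90 mm tall; origin under its centre, z up. Leave it.
- wash_bottle: White wash bottle 72 mm across, 200 mm tall with its spout; origin under its centre, z up. Leave it.
Mind the look-alikes: they are no part of the job. What is shaped like the cartridge but purple or yellow is not meant.

How it is judged:
By the outcome, as a careful person would: the job done as asked, in the order asked, and still so for the second after the job is handed in, with the robot touching nothing.
It also fails if it takes over 56 s, if anything falls off the work surface, if the arm or the gripper's body presses on something with over 40 N, if the wrist force passes 120 N, or if a joint passes its speed limit or range.

ROBOT

A 7-joint arm with a two-finger parallel gripper is mounted at the origin on the work surface. World frame = base frame: x ahead of the robot, y to its left, z up, the work surface at z = 0. Lengths are in m, angles in rad, forces in N, time in s.
With the tool pointing down it reaches from about 0.4 to 0.9 m from the base axis. Payload 5.5 kg.
Tool frame: the origin (TCP) lies at the very end of the fingers, on their centre line; the grasp point (between the pads) lies 19 mm behind it (r.grip_point_offset is the distance from the TCP to the grasp point, in m); z points along the fingers, y is the direction in which the jaws open and shut (so a half turn about z gives the same grasp; the last joint's range is limited). The gripper opens to 85 mm and grips with 20 to 120 N. Pads are 22 mm wide; open, the fingers measure 114 mm over their backs; the gripper's body (76 mm by 85 mm) begins 54 mm behind the grasp point. The pads swing forward as they close: fully open they stand 13 mm farther back than shut.
Start: joints at [-0.909, 0.501, -0.427, 1.55, 0.221, 1.138, -0.21], TCP at [0.252, 0.599, 0.231] pointing down, gripper open.
Joint ranges: [-2.88, 2.88], [-0.31, 2.03], [-1.54, 1.56], [0.2, 2.42], [-1.41, 4.55], [0.19, 2.02], [-2.57, 2.57]. Speed limits (rad/s): [2.57, 2.57, 3.14, 3.14, 3.14, 3.14, 3.14].

INTERFACE

Orientations are given as [roll, pitch, yaw] about the fixed x, y, z axes, in that order (R = Rz(yaw) Ry(pitch) Rx(roll)).
In Python, from plant import telemetry, imaging, r gives the robot as it stands.
- The arm moves only by the shell command python3 -m jog 'ROWS' [OPENING]. ROWS is JSON, a list of rows, each a list of 2 entries, a list of its own where there are three numbers: the shift along the tool's x, y, z scaled (see below), then the turn, a rotation vector about the tool's x, y, z scaled (see below). A call has exactly 5 rows; each row shifts and turns the commanded pose from where the row before left it, along the tool's axes as they then stand; what a row does not reach is not made up. The controller multiplies each number of a shift by 0.06 m and each number of a turn by pi rad. A row lasts 1/8 s, in which the tool goes at most 62.5 mm and 10.7 degrees, less where a joint would pass 70% of its speed; a pose out of reach is approached as far as the arm can. A call with a number of a shift or a turn outside -1 to 1 is refused whole. A call with a gripper value outside its range is refused whole. OPENING is the opening, from 0 (shut) to 1 (fully open), set as the call begins (- or left out, the last holds). The fingers move at their own pace and stop on an object; the grip force is fixed at half the most. Time passes only in rows, so rows that do not move let the fingers close, or fill a call up. It gives the time, the measured TCP pose, the force and the opening at its end, in the units of the state.
- telemetry.read_state(): the state, without advancing time (a new reading comes with each control period).
- imaging.snapshot(name): name is "side" or "top" or "wrist"; returns a dict with "pixels" (420x560x3 uint8, red, green, blue), "depth" (420x560 float32, m along the optical axis (not along the pixel's ray), 0 where there is no reading), "fx", "fy", "cx", "cy" (pixels), "world_from_camera" (4x4, takes a point from camera to world coordinates). Camera axes: x right, y down, z forward; pixel columns grow to the right and rows downward; lengths in m; the calibration is good to about 2 mm. A picture is of the moment at which its call begins.
- r.sign_off(): hands the job in, once; it reports no verdict.
The state is a dict: "time": time; "joint_pos": joint angles; "dq": joint speeds; "joint_efforts": joint torques, N m; "ee_pos": TCP position; "eef_rot": TCP orientation; "wrist_force": force on the tool from outside, world axes, zero at the start; "wrist_torque": the same for the moment, N m; "opening": finger opening in m.
Only numpy, scipy, OpenCV 4.12 (cv2) and the standard library are available. Lean on these libraries where they do the work, as an engineer would, in place of code of your own. Each camera call takes 0.05 s, during which the arm holds its last target.

## Working session

There is one attempt and no reset: what is moved stays moved. The work goes in short steps, Python scripts to look and compute and a shell command to move; the robot and the scene stay as the last step left them, time stands still between calls to the robot, and variables do not carry over. Pictures are saved under pics/ and viewed, and the job is handed in when it is done.

```bash
ls; mkdir -p pics; python3 - <<'E'
from plant import telemetry, imaging, r
import cv2,numpy as np
print(telemetry.read_state())
for n in ["side","top","wrist"]:
    s=imaging.snapshot(n); cv2.imwrite(f"pics/{n}0.png",s["pixels"][:,:,::-1]); np.savez(f"pics/{n}0.npz",**s)
    print(n,s["fx"],s["fy"],s["cx"],s["cy"],s["world_from_camera"].round(3).tolist())
E
```

```text
pics
{'time': 0.0, 'joint_pos': array([-0.90883561,  0.50184809, -0.42678039,  1.55148537,  0.22080402,
        1.13830159, -0.21028349]), 'dq': array([-5.20545537e-04, -9.16928341e-05, -3.31900015e-05, -3.86288327e-04,
        1.07342968e-04,  1.66702516e-03,  2.29200429e-04]), 'joint_efforts': array([-7.92469245e-05, -5.69499815e+01, -5.81643105e+00, -2.80943638e+01,
        1.06280323e-02,  1.19575436e-02, -4.78486839e-06]), 'ee_pos': array([0.25215019, 0.5983246 , 0.23024353]), 'eef_rot': array([-3.13960869e+00, -5.32835218e-05,  2.74290249e+00]), 'wrist_force': array([ 0.61115271,  0.32830658, -0.07745799]), 'wrist_torque': array([0.03595453, 0.00461689, 0.0473324 ]), 'opening': 0.08537500772898622}
side 416.30246315626994 416.30246315626994 277.078987107418 213.1917665989241 [[-0.993, -0.09, 0.078, 0.497], [-0.119, 0.693, -0.711, 0.656], [0.009, -0.715, -0.699, 0.721], [0.0, 0.0, 0.0, 1.0]]
top 518.8747739133177 518.8747739133177 285.2767575568087 214.27164846348535 [[0.063, -0.976, 0.208, 0.298], [-0.998, -0.061, 0.017, 0.008], [-0.004, -0.208, -0.978, 1.356], [0.0, 0.0, 0.0, 1.0]]
wrist 375.98429333841983 375.98429333841983 285.0067630073256 201.86714752465357 [[0.387, 0.88, 0.275, 0.181], [0.922, -0.369, -0.117, 0.628], [-0.002, 0.298, -0.954, 0.374], [0.0, 0.0, 0.0, 1.0]]
```

View pics/side0.png

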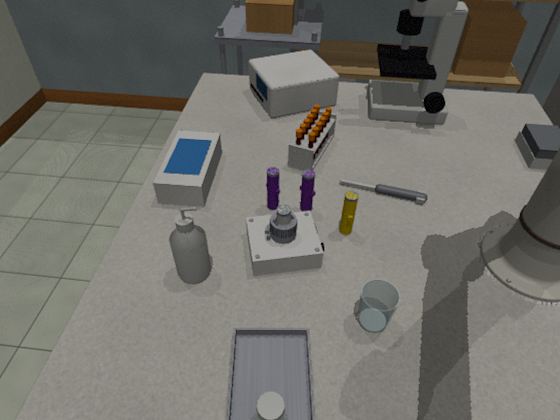

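View pics/top0.png

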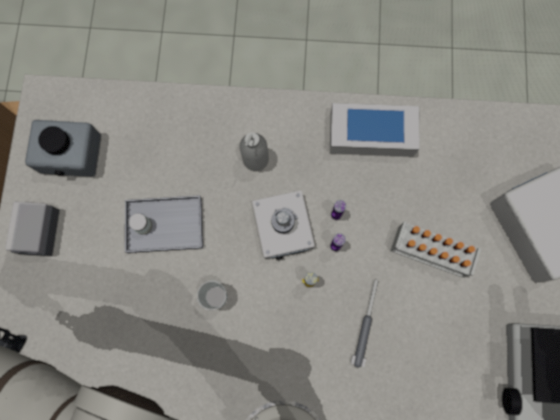

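The side view shows the station at (285,240), with the white/grey cartridge head at (284,213) inside the collar. The look-alikes are purple at (273,188) and (308,190), and yellow at (348,213). The tray is at (270,375) with the jar at (270,406), the beaker at (377,307), and the wash bottle at (191,250). The one in the station's collar is the one meant. I'll confirm it in an enlarged crop and measure.

```bash
cat > h.py <<'E'
import numpy as np,cv2
def load(n): return dict(np.load(f"pics/{n}.npz"))
def w(s,u,v,z=None):
    """world point of pixel by depth, or on plane z"""
    T=s["world_from_camera"]; d=np.array([(u-s["cx"])/s["fx"],(v-s["cy"])/s["fy"],1.0])
    if z is None:
        D=float(s["depth"][int(round(v)),int(round(u))]); return T[:3,:3]@(d*D)+T[:3,3]
    q=T[:3,:3]@d; k=(z-T[2,3])/q[2]; return T[:3,3]+k*q
def cloud(s):
    H,W=s["depth"].shape; u,v=np.meshgrid(np.arange(W),np.arange(H)); D=s["depth"]
    p=np.stack([(u-s["cx"])/s["fx"]*D,(v-s["cy"])/s["fy"]*D,D],-1)
    P=p@s["world_from_camera"][:3,:3].T+s["world_from_camera"][:3,3]; P[D==0]=np.nan; return P
def proj(s,p):
    T=np.linalg.inv(s["world_from_camera"]); c=T[:3,:3]@np.asarray(p)+T[:3,3]
    return np.array([s["fx"]*c[0]/c[2]+s["cx"],s["fy"]*c[1]/c[2]+s["cy"]])
def crop(n,u0,v0,u1,v1,k,out):
    s=load(n); im=s["pixels"][v0:v1,u0:u1,::-1]; cv2.imwrite(f"pics/{out}.png",cv2.resize(im,None,fx=k,fy=k,interpolation=cv2.INTER_CUBIC))
E
python3 - <<'E'
from h import *
crop("side0",230,190,340,280,7,"c_side"); crop("top0",230,170,340,270,6,"c_top")
for n in ["side0","top0"]:
    s=load(n);P=cloud(s)
    m=(P[...,0]>.3)&(P[...,0]<.75)&(abs(P[...,1])<.15)
    top=P[m&(abs(P[...,2]-.05)<.003)]
    # restrict near station
    a=cv2.minAreaRect((top[:,:2]*1000).astype(np.float32)); print(n,"stationtop",a,len(top))
    hd=P[m&(P[...,2]>.12)]
    print("z>.12",len(hd),np.median(hd,0) if len(hd) else 0)
    print(w(s,*( (284,209) if n=="side0" else (283,215))))
E
```

```text
side0 stationtop ((549.0323486328125, 50.519073486328125), (306.7701721191406, 216.4658203125), 67.01502227783203) 2231
z>.12 789 [0.72312579 0.1304246  0.13391545]
[0.55076094 0.03604559 0.12489447]
top0 stationtop ((569.046875, 42.56269836425781), (341.26318359375, 207.39207458496094), 51.30039596557617) 1778
z>.12 504 [0.71895529 0.1134305  0.12884209]
[0.55792156 0.03482242 0.12307079]
```

```bash
ls pics
```

```text
c_side.png
c_top.png
side0.npz
side0.png
top0.npz
top0.png
wrist0.npz
wrist0.png
```

View pics/c_side.png

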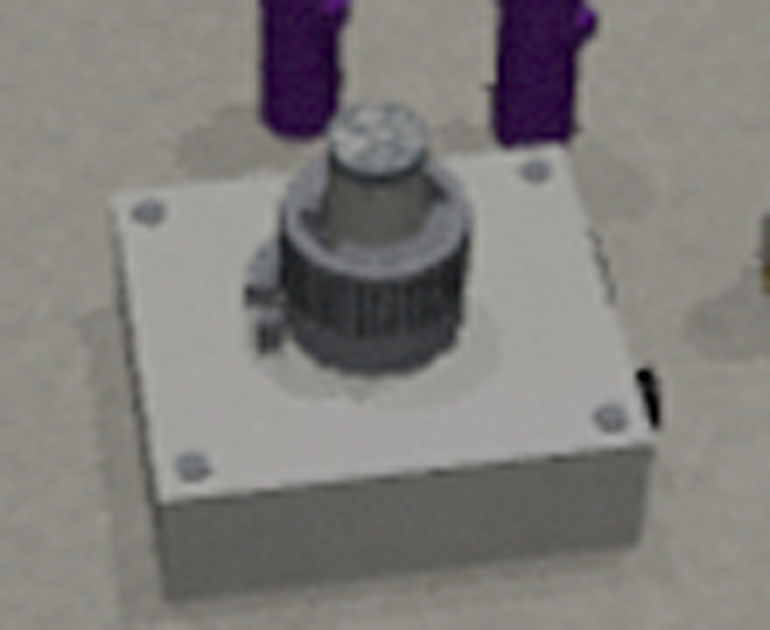

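View pics/c_top.png

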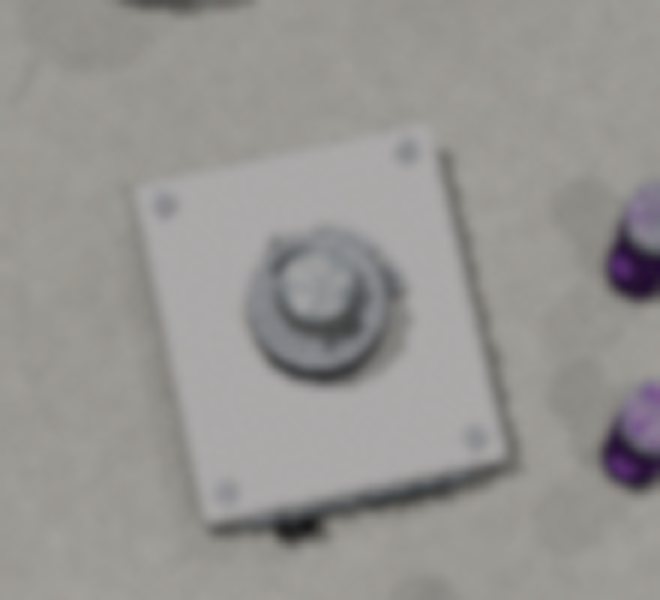

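The crops confirm it: the white cartridge (top disc at side (284,209), top (283,218)) sits in the collar. The neighbours are purple. Next I'll measure the axis, station yaw and tray.

```bash
python3 - <<'E'
from h import *
S=load("side0");T=load("top0")
print("cart", w(S,284,209.3,.126), w(T,283.3,218.3,.126))
c=np.array([w(T,230+a/6,170+b/6,.05)[:2] for a,b in [(137,187),(430,127),(508,460),(210,528)]])
print("T corners",c.round(4).tolist(),c.mean(0))
e=c[0]-c[3]; e2=c[1]-c[2]; print("yaw x",np.degrees(np.arctan2(*e[::-1])),np.degrees(np.arctan2(*e2[::-1])))
c=np.array([w(S,230+a/7,190+b/7,.05)[:2] for a,b in [(113,200),(565,147),(652,440),(165,500)]])
print("S corners",c.round(4).tolist(),c.mean(0))
e=c[0]-c[1]; e2=c[3]-c[2]; print("yaw x",np.degrees(np.arctan2(*e[::-1])),np.degrees(np.arctan2(*e2[::-1])))
# collar top ring
for n,s in (("S",S),("T",T)):
    P=cloud(s); m=(np.hypot(P[...,0]-.55,P[...,1]-.035)<.05)&(P[...,2]>.09)&(P[...,2]<.101)
    q=P[m]; print(n,len(q),np.median(q,0), cv2.minEnclosingCircle((q[:,:2]*1000).astype(np.float32)))
crop("top0",110,180,220,270,7,"c_tray"); crop("side0",200,310,340,420,5,"c_tray2")
E
```

```text
cart [0.55056528 0.03808481 0.126     ] [0.54920386 0.03351186 0.126     ]
T corners [[0.605, 0.1167], [0.6395, -0.008], [0.4963, -0.0491], [0.4596, 0.0747]] [0.55009108 0.03356699]
yaw x 16.100151328986897 16.04378961949357
S corners [[0.6395, 0.0004], [0.4954, -0.0431], [0.4617, 0.0801], [0.603, 0.1213]] [0.54989223 0.03965182]
yaw x 16.82518536495913 16.255048757850297
S 288 [0.54862692 0.05017385 0.09542023] ((550.5258178710938, 38.834922790527344), 29.914838790893555)
T 239 [0.54706363 0.03608563 0.09633681] ((551.2852172851562, 35.86177062988281), 29.543140411376953)
```

View pics/c_tray.png

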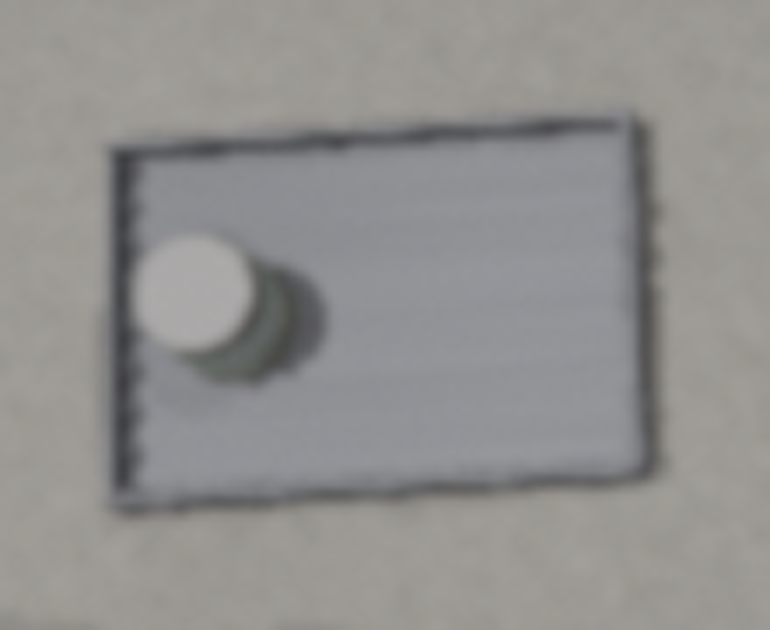

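View pics/wrist0.png

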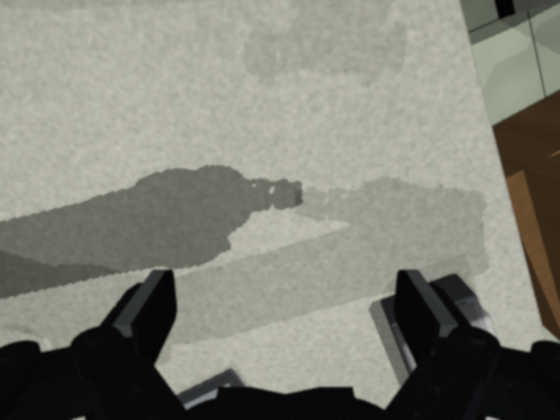

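```bash
cat >> h.py <<'E'
from scipy.spatial.transform import Rotation as Ro
def need(target, st=None, yaw=None):
    from plant import telemetry
    st=st or telemetry.read_state(); R=Ro.from_euler("xyz",st["eef_rot"])
    d=R.inv().apply(np.asarray(target)-st["ee_pos"])
    print("t",round(st["time"],2),"pos",st["ee_pos"].round(4),"rot",st["eef_rot"].round(4),"q",st["joint_pos"].round(2),"F",st["wrist_force"].round(1),"M",st["wrist_torque"].round(2),"op",round(st["opening"],4))
    print("shift units total",(d/.06).round(3))
    if yaw is not None:
        rv=(R.inv()*Ro.from_euler("xyz",[np.pi,0,yaw])).as_rotvec(); print("turn units",(rv/np.pi).round(4))
E
python3 - <<'E'
from h import *
from plant import r
print(r.grip_point_offset)
T=load("top0");S=load("side0")
c=np.array([w(T,110+a/7,180+b/7,.025)[:2] for a,b in [(110,148),(633,112),(655,478),(112,510)]])
print(c.round(4).tolist(),c.mean(0)); e=c[0]-c[1];print(np.degrees(np.arctan2(*e[::-1])))
print("jar",w(T,110+193/7,180+293/7,.064)) 
print("bottle/beaker/purple",w(T,253,140),w(T,214,292),w(T,339,205),w(T,337,238))
# spots
need([.5505,.0365,.23],yaw=1.65)
E
```

```text
0.0187
[[0.59, 0.4538], [0.6162, 0.2581], [0.4779, 0.2365], [0.4534, 0.4356]] [0.53438146 0.34598315]
97.63402822711815
jar [0.52953663 0.40373679 0.064     ]
bottle/beaker/purple [0.73162179 0.1187861  0.15997252] [0.36903477 0.20231863 0.00343124] [ 0.59294272 -0.10044486  0.11621034] [ 0.51179414 -0.09954519  0.11026573]
t 0.15 pos [0.2522 0.5985 0.2305] rot [-3.1401e+00 -1.0000e-04  2.7429e+00] q [-0.91  0.5  -0.43  1.55  0.22  1.14 -0.21] F [ 0.2 -0.4  0. ] M [-0.05  0.01 -0.01] op 0.085
shift units total [-8.218 -6.702  0.017]
turn units [-4.000e-04  2.000e-04  3.479e-01]
```

```bash
python3 -m jog '[[[0,0,0],[0,0,0.05]],[[0,0,0],[0,0,0.05]],[[0,0,0],[0,0,0.05]],[[0,0,0],[0,0,0.05]],[[0,0,0],[0,0,0.05]]]' 1; python3 -m jog '[[[0,0,0],[0,0,0.05]],[[0,0,0],[0,0,0.047]],[[0,0,0],[0,0,0]],[[0,0,0],[0,0,0]],[[0,0,0],[0,0,0]]]' 1; python3 -c "
from h import *
need([.5505,.0365,.23],yaw=1.65)"
```

```text
time: 0.78
ee_pos: [0.2522, 0.5988, 0.2309]
eef_rot: [-3.141, 0.0, 1.952]
wrist_force: [0.3, 0.7, -0.1]
opening: 0.0855
time: 1.4
ee_pos: [0.2524, 0.5989, 0.2312]
eef_rot: [-3.141, 0.0, 1.654]
wrist_force: [-0.3, -0.4, 0.1]
opening: 0.0857
t 1.4 pos [0.2524 0.5989 0.2312] rot [-3.1414e+00  1.0000e-04  1.6542e+00] q [-1.07  0.47 -0.2   1.56  0.1   1.12 -1.21] F [-0.3 -0.4  0.1] M [0.08 0.03 0.02] op 0.0857
shift units total [-9.755  4.17   0.021]
turn units [-0.0001  0.      0.0013]
```

```bash
python3 -m jog '[[[-0.3,0.13,0],[0,0,0]],[[-0.65,0.278,0],[0,0,0]],[[-0.65,0.278,0],[0,0,0]],[[-0.65,0.278,0],[0,0,0]],[[-0.65,0.278,0],[0,0,0]]]'; python3 -m jog '[[[-0.65,0.278,0],[0,0,0]],[[-0.65,0.278,0],[0,0,0]],[[-0.65,0.278,0],[0,0,0]],[[-0.65,0.278,0],[0,0,0]],[[-0.65,0.278,0],[0,0,0]]]'; python3 -c "
from h import *
need([.5505,.0365,.23],yaw=1.65)"
```

```text
time: 2.02
ee_pos: [0.3422, 0.4288, 0.2314]
eef_rot: [3.141, 0.0, 1.652]
wrist_force: [1.1, -0.1, -0.4]
opening: 0.0857
time: 2.65
ee_pos: [0.4405, 0.2413, 0.2315]
eef_rot: [3.141, 0.0, 1.652]
wrist_force: [0.5, 1.3, -0.1]
opening: 0.0857
t 2.65 pos [0.4405 0.2413 0.2315] rot [3.1411e+00 1.0000e-04 1.6518e+00] q [-0.52  0.21 -0.04  1.93  0.01  1.01 -0.48] F [ 0.5  1.3 -0.1] M [-0.03 -0.01  0.01] op 0.0857
shift units total [-3.55   1.551  0.027]
turn units [0.0001 0.     0.0006]
```

```bash
python3 -m jog '[[[-0.65,0.28,0],[0,0,0]],[[-0.65,0.28,0],[0,0,0]],[[-0.65,0.28,0],[0,0,0]],[[-0.65,0.28,0],[0,0,0]],[[-0.65,0.28,0],[0,0,0]]]'; python3 -m jog '[[[-0.3,0.15,0.03],[0,0,0]],[[0,0,0],[0,0,0]],[[0,0,0],[0,0,0]],[[0,0,0],[0,0,0]],[[0,0,0],[0,0,0]]]'; python3 -c "
from h import *
from plant import imaging
need([.5505,.0365,.23],yaw=1.65)
s=imaging.snapshot('wrist');np.savez('pics/w1.npz',**s);cv2.imwrite('pics/w1.png',s['pixels'][:,:,::-1])"
```

```text
time: 3.28
ee_pos: [0.5395, 0.0539, 0.2315]
eef_rot: [3.142, 0.0, 1.652]
wrist_force: [0.0, 0.1, -0.2]
opening: 0.0857
time: 3.9
ee_pos: [0.5498, 0.0405, 0.2296]
eef_rot: [3.141, -0.0, 1.654]
wrist_force: [-1.0, -0.6, -1.1]
opening: 0.0853
t 3.9 pos [0.5498 0.0405 0.2296] rot [ 3.1415e+00 -3.0000e-04  1.6544e+00] q [-0.21  0.29  0.1   1.82 -0.03  1.03 -0.01] F [-1.  -0.6 -1.1] M [ 0.03  0.01 -0.02] op 0.0853
shift units total [-0.068  0.007 -0.006]
turn units [ 0.     -0.0001  0.0014]
```

View pics/w1.png

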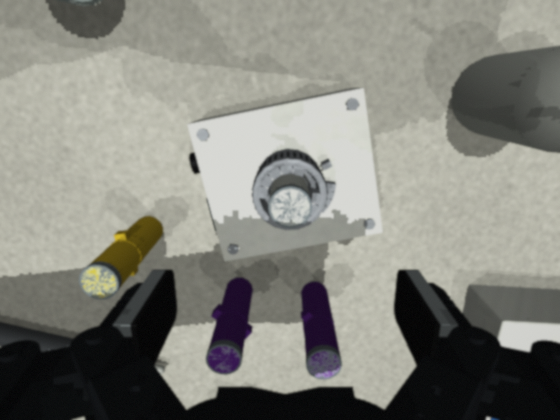

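The wrist view shows the cartridge top at (291,206), the collar ring around (289,189) and the station corners. The tab/locked end is to the right.

```bash
python3 - <<'E'
from h import *
s=load("w1"); crop("w1",180,80,400,270,3,"c_w1")
print("head",w(s,291,206,.126),w(s,291,206))
c=np.array([w(s,a,b,.05)[:2] for a,b in [(190,124),(362,89),(383,230),(226,261)]]);print(c.round(4).tolist(),c.mean(0))
P=cloud(s)
m=(np.hypot(P[...,0]-.55,P[...,1]-.037)<.05)
for a,b in((.09,.102),(.118,.132)):
    q=P[m&(P[...,2]>a)&(P[...,2]<b)]; print(len(q),np.median(q,0),cv2.minEnclosingCircle((q[:,:2]*1000).astype(np.float32)))
E
```

```text
head [0.5529336  0.03657918 0.126     ] [0.55285132 0.03718097 0.12786892]
[[0.4645, 0.0776], [0.6055, 0.1181], [0.643, -0.0039], [0.4998, -0.0477]] [0.55319671 0.03599874]
2307 [0.54871654 0.04695775 0.09791873] ((552.5143432617188, 36.6183967590332), 29.39826774597168)
1531 [0.55231053 0.0374694  0.12713286] ((552.5031127929688, 36.42584991455078), 15.386009216308594)
```

View pics/c_w1.png

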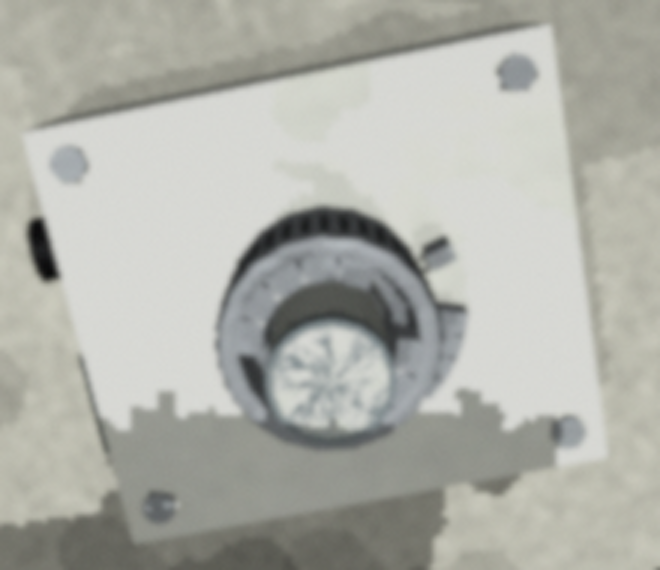

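```bash
python3 -c "
from h import *
need([.5515,.0365,.062],yaw=1.65)"
python3 -m jog '[[[-0.065,0.03,0.3],[0,0,0]],[[0,0,0.35],[0,0,0]],[[0,0,0.35],[0,0,0]],[[0,0,0.35],[0,0,0]],[[0,0,0.3],[0,0,0]]]'; python3 -c "
from h import *
need([.5515,.0365,.062],yaw=1.65)"
```

```text
t 3.95 pos [0.5498 0.0404 0.2296] rot [ 3.1415e+00 -2.0000e-04  1.6542e+00] q [-0.21  0.29  0.1   1.82 -0.03  1.03 -0.01] F [ 1.3  0.  -0.8] M [-0.03 -0.01  0.04] op 0.0852
shift units total [-0.067  0.022  2.793]
turn units [ 0.     -0.0001  0.0013]
time: 4.58
ee_pos: [0.5514, 0.0354, 0.1285]
eef_rot: [-3.14, 0.0, 1.653]
wrist_force: [0.3, -0.1, 0.5]
opening: 0.0852
t 4.58 pos [0.5514 0.0354 0.1285] rot [-3.1399e+00  2.0000e-04  1.6526e+00] q [-0.19  0.42  0.1   1.9  -0.05  0.82  0.02] F [ 0.3 -0.1  0.5] M [ 0.07 -0.01  0.  ] op 0.0852
shift units total [0.018 0.005 1.108]
turn units [-0.0006  0.0001  0.0008]
```

```bash
python3 -m jog '[[[0.01,0,0.3],[0,0,0]],[[0,0,0.3],[0,0,0]],[[0,0,0.3],[0,0,0]],[[0,0,0.23],[0,0,0]],[[0,0,0],[0,0,0]]]'; python3 -m jog '[[[0,0,0],[0,0,0]],[[0,0,0],[0,0,0]],[[0,0,0],[0,0,0]],[[0,0,0],[0,0,0]],[[0,0,0],[0,0,0]]]';python3 -c "
from h import *
from plant import imaging
need([.5515,.0365,.062],yaw=1.65)
for n in ('wrist','side'):
    s=imaging.snapshot(n);np.savez(f'pics/{n}2.npz',**s);cv2.imwrite(f'pics/{n}2.png',s['pixels'][:,:,::-1])
crop('side2',220,150,360,280,5,'c_side2')"
```

```text
time: 5.2
ee_pos: [0.5512, 0.0362, 0.0614]
eef_rot: [-3.139, 0.0, 1.653]
wrist_force: [0.9, 0.4, 0.3]
opening: 0.0856
time: 5.82
ee_pos: [0.5522, 0.0364, 0.0629]
eef_rot: [3.141, -0.0, 1.653]
wrist_force: [0.1, 0.2, 0.1]
opening: 0.0854
t 5.83 pos [0.5522 0.0364 0.0629] rot [ 3.1413 -0.      1.6527] q [-0.18  0.52  0.08  1.93 -0.07  0.69  0.02] F [0.1 0.2 0.1] M [-0.02  0.08  0.02] op 0.0854
shift units total [ 0.003 -0.011  0.014]
turn units [ 0.0001 -0.      0.0009]
```

View pics/wrist2.png

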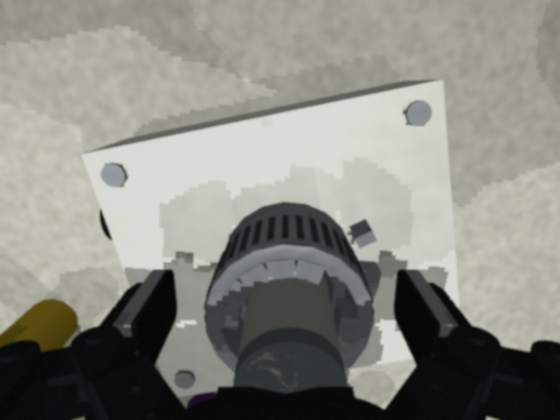

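View pics/c_side2.png

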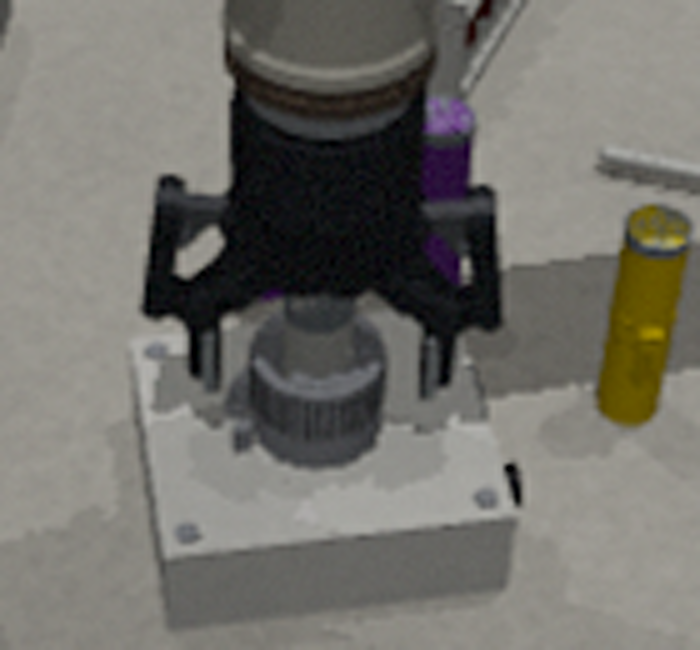

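The fingers straddle the collar symmetrically (pads at wrist x 176 and 397, collar centre at 289), with the head clear of the palm. I'll close.

```bash
python3 -m jog '[[[0,0,0],[0,0,0]],[[0,0,0],[0,0,0]],[[0,0,0],[0,0,0]],[[0,0,0],[0,0,0]],[[0,0,0],[0,0,0]]]' 0; python3 -m jog '[[[0,0,0],[0,0,0]],[[0,0,0],[0,0,0]],[[0,0,0],[0,0,0]],[[0,0,0],[0,0,0]],[[0,0,0],[0,0,0]]]';python3 -c "
from h import *
need([.5515,.0365,.062],yaw=1.65)
"
```

```text
time: 6.55
ee_pos: [0.5535, 0.0365, 0.0636]
eef_rot: [3.139, -0.0, 1.653]
wrist_force: [1.4, 1.1, 4.8]
opening: 0.0575
time: 7.18
ee_pos: [0.5535, 0.0365, 0.0636]
eef_rot: [3.139, -0.0, 1.653]
wrist_force: [-0.0, -0.3, 5.4]
opening: 0.0573
t 7.17 pos [0.5535 0.0365 0.0636] rot [ 3.1390e+00 -1.0000e-04  1.6528e+00] q [-0.18  0.52  0.08  1.93 -0.07  0.69  0.02] F [-0.  -0.3  5.4] M [-0.02 -0.28  0.03] op 0.0573
shift units total [ 0.003 -0.033  0.026]
turn units [ 0.0008 -0.      0.0009]
```

```bash
python3 -m jog '[[[0,0.01,-0.06],[0,0,0]],[[0,0,-0.06],[0,0,0]],[[0,0,-0.06],[0,0,0]],[[0,0,-0.05],[0,0,0]],[[0,0,0],[0,0,0]]]' ;python3 -c "
from h import *
need([.5535,.0365,.062],yaw=1.65)
"
```

```text
time: 7.8
ee_pos: [0.5534, 0.0365, 0.0759]
eef_rot: [3.14, 0.0, 1.653]
wrist_force: [6.1, 0.4, -11.5]
opening: 0.0571
t 7.8 pos [0.5534 0.0365 0.0759] rot [3.1403e+00 1.0000e-04 1.6528e+00] q [-0.18  0.5   0.09  1.92 -0.06  0.72  0.02] F [  6.1   0.4 -11.5] M [ 0.08 -1.53  0.06] op 0.0571
shift units total [0.    0.001 0.232]
turn units [0.0004 0.     0.0009]
```

```bash
python3 -c "
from h import *
s=load('w1');p=w(s,326.5,164,.058);c=np.array([.5527,.0365]);print(p);d=p[:2]-c;print(np.hypot(*d),np.degrees(np.arctan2(d[1],d[0])))
s=load('wrist2');p=w(s,362,231,.058);d=p[:2]-c;print(np.hypot(*d),np.degrees(np.arctan2(d[1],d[0])))
print(w(load('w1'),333,188,.06))
"
python3 -m jog '[[[0,-0.01,-0.02],[0,0,0]],[[0,0,0],[0,0,0]],[[0,0,0],[0,0,-0.02]],[[0,0,0],[0,0,-0.03]],[[0,0,0],[0,0,-0.03]]]';python3 -c "
from h import *
need([.5535,.0365,.062],yaw=1.65+1.17)
"
```

```text
[0.58270735 0.05474303 0.058     ]
0.035117643495225975 31.2975920956172
0.03508873543527335 32.99011575104637
[0.59052132 0.0346886  0.06      ]
time: 8.43
ee_pos: [0.5533, 0.0365, 0.077]
eef_rot: [3.139, 0.001, 1.907]
wrist_force: [7.9, 0.1, -9.7]
opening: 0.0572
t 8.43 pos [0.5533 0.0365 0.077 ] rot [3.1395e+00 6.0000e-04 1.9071e+00] q [-0.13  0.5   0.03  1.92 -0.02  0.72  0.24] F [ 7.9  0.1 -9.7] M [ 0.13 -1.69 -0.04] op 0.0572
shift units total [-0.     0.003  0.251]
turn units [ 0.0005  0.0005 -0.2906]
```

```bash
python3 -m jog '[[[0,0.015,0],[0,0,-0.04]],[[0,0,0],[0,0,-0.04]],[[0,0,0],[0,0,-0.04]],[[0,0,0],[0,0,-0.04]],[[0,0,0],[0,0,-0.04]]]';python3 -c "
from h import *
need([.5535,.0365,.062],yaw=1.65+1.17)
"
```

```text
time: 9.05
ee_pos: [0.5532, 0.0364, 0.0767]
eef_rot: [3.141, 0.0, 2.536]
wrist_force: [6.1, 0.9, -9.7]
opening: 0.0571
t 9.05 pos [0.5532 0.0364 0.0767] rot [3.1414e+00 2.0000e-04 2.5361e+00] q [-0.01  0.51 -0.13  1.92  0.09  0.72  0.77] F [ 6.1  0.9 -9.7] M [ 0.08 -1.35 -0.04] op 0.0571
shift units total [-0.004  0.003  0.245]
turn units [ 0.0001  0.0001 -0.0904]
```

```bash
python3 -m jog '[[[0,0,0],[0,0,-0.032]],[[0,0,0],[0,0,-0.03]],[[0,0,0],[0,0,-0.03]],[[0,0,0],[0,0,0]],[[0,0,0],[0,0,0]]]';python3 -c "
from h import *
from plant import imaging
need([.5535,.0365,.062],yaw=1.65+1.17)
for n in ('wrist','side'):
    s=imaging.snapshot(n);np.savez(f'pics/{n}3.npz',**s);cv2.imwrite(f'pics/{n}3.png',s['pixels'][:,:,::-1])
crop('side3',220,150,360,280,5,'c_side3')"
```

```text
time: 9.68
ee_pos: [0.5532, 0.0364, 0.0767]
eef_rot: [3.141, 0.0, 2.821]
wrist_force: [6.6, 0.6, -11.2]
opening: 0.0567
t 9.68 pos [0.5532 0.0364 0.0767] rot [3.1414e+00 1.0000e-04 2.8211e+00] q [ 0.04  0.51 -0.2   1.91  0.14  0.73  1.01] F [  6.6   0.6 -11.2] M [ 0.16 -1.34 -0.02] op 0.0567
shift units total [-0.004  0.004  0.245]
turn units [0.0001 0.     0.0004]
```

View pics/wrist3.png

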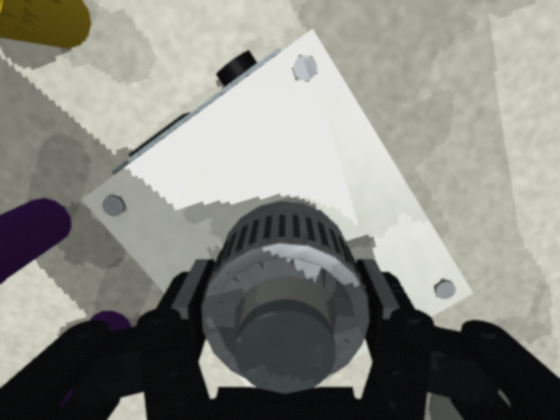

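View pics/c_side3.png

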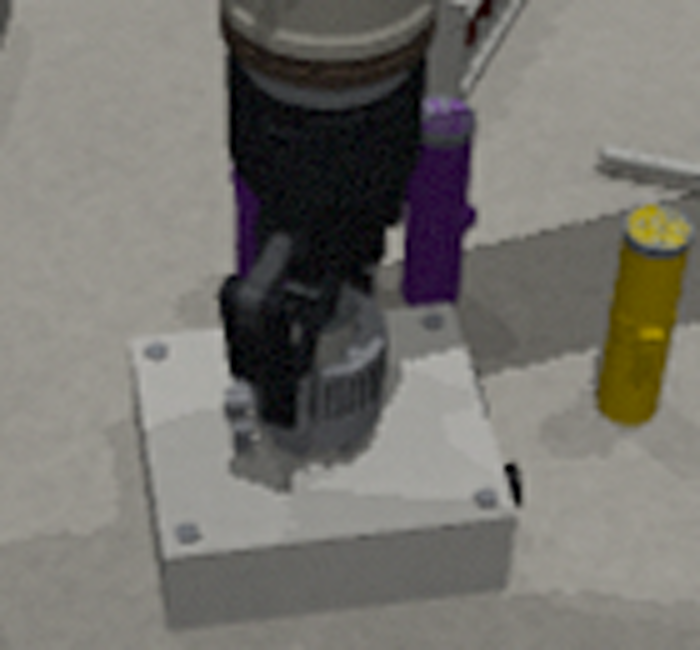

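The tab is visible at side crop (237,395), next to the release end stop at (243,435), and yaw has gone 1.17 rad. Lowering now.

```bash
python3 -m jog '[[[0,0,0.06],[0,0,0]],[[0,0,0.06],[0,0,0]],[[0,0,0.06],[0,0,0]],[[0,0,0.04],[0,0,0]],[[0,0,0],[0,0,0]]]';python3 -c "
from h import *
need([.5535,.0365,.0636],yaw=1.65+1.17)
"
```

```text
time: 10.4
ee_pos: [0.5532, 0.0364, 0.0642]
eef_rot: [-3.142, 0.0, 2.821]
wrist_force: [5.5, -0.4, -6.1]
opening: 0.0572
t 10.4 pos [0.5532 0.0364 0.0642] rot [-3.1415e+00  2.0000e-04  2.8212e+00] q [ 0.04  0.53 -0.19  1.92  0.15  0.71  1.01] F [ 5.5 -0.4 -6.1] M [-0.07 -1.03  0.06] op 0.0572
shift units total [-0.004  0.003  0.009]
turn units [-0.      0.0001  0.0004]
```

Spring force is down to 6 N, so the collar is nearly at the bottom. I'll open slowly and check.

```bash
python3 -m jog '[[[0,0,0.01],[0,0,0]],[[0,0,0],[0,0,0]],[[0,0,0],[0,0,0]],[[0,0,0],[0,0,0]],[[0,0,0],[0,0,0]]]'; python3 -m jog '[[[0,0,0],[0,0,0]],[[0,0,0],[0,0,0]],[[0,0,0],[0,0,0]],[[0,0,0],[0,0,0]],[[0,0,0],[0,0,0]]]' 1; python3 -c "
from h import *
from plant import imaging
need([.553,.0365,.1115],yaw=1.65+1.17)
for n in ('wrist','side'):
    s=imaging.snapshot(n);np.savez(f'pics/{n}4.npz',**s);cv2.imwrite(f'pics/{n}4.png',s['pixels'][:,:,::-1])
crop('side4',220,150,360,280,5,'c_side4')"
```

```text
time: 11.02
ee_pos: [0.5532, 0.0364, 0.064]
eef_rot: [3.142, 0.001, 2.821]
wrist_force: [4.9, -0.5, -6.2]
opening: 0.0572
time: 11.65
ee_pos: [0.5528, 0.0367, 0.0639]
eef_rot: [-3.142, -0.0, 2.821]
wrist_force: [-0.6, 1.0, 0.0]
opening: 0.0852
t 11.65 pos [0.5528 0.0367 0.0639] rot [-3.1415e+00 -3.0000e-04  2.8214e+00] q [ 0.04  0.53 -0.19  1.92  0.15  0.71  1.01] F [-0.6  1.   0. ] M [0.01 0.   0.  ] op 0.0852
shift units total [-0.003 -0.002 -0.793]
turn units [-0.     -0.0001  0.0004]
```

View pics/c_side4.png

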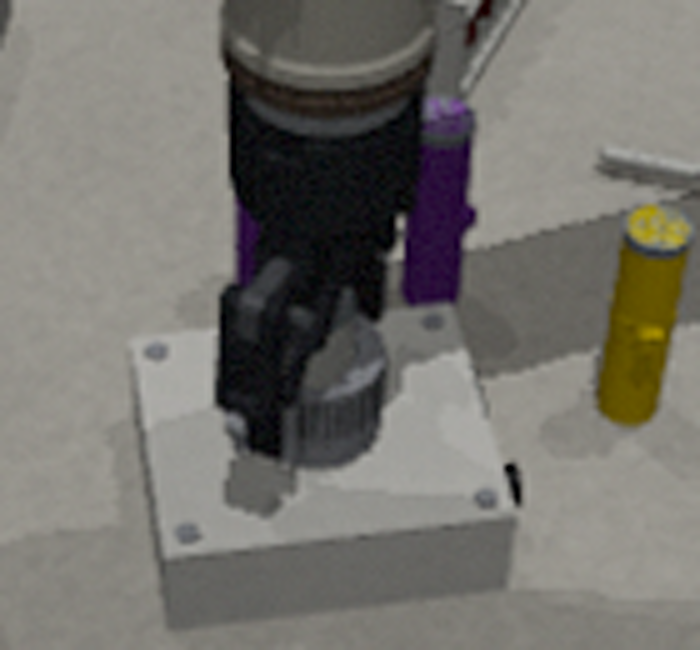

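View pics/wrist4.png

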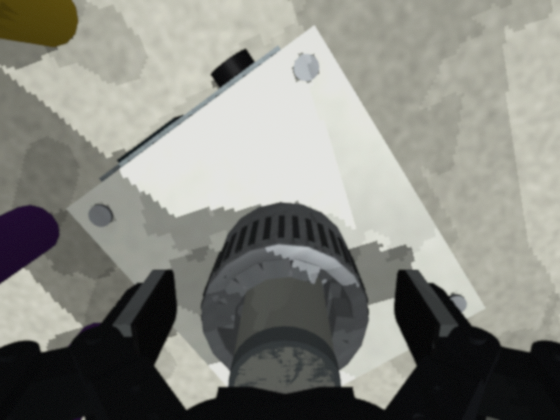

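```bash
python3 -m jog '[[[0,0,-0.4],[0,0,0]],[[0,0,-0.5],[0,0,0]],[[0,0,-0.5],[0,0,0]],[[0,0,-0.5],[0,0,0]],[[0,0,-0.4],[0,0,0]]]';  python3 -c "
from h import *
from plant import imaging
need([.553,.0365,.100],yaw=1.65+1.17)
for n in ('wrist','side'):
    s=imaging.snapshot(n);np.savez(f'pics/{n}5.npz',**s);cv2.imwrite(f'pics/{n}5.png',s['pixels'][:,:,::-1])
P=cloud(load('wrist5'))
m=(np.hypot(P[...,0]-.552,P[...,1]-.037)<.05)
for a,b in((.09,.112),(.118,.132)):
    q=P[m&(P[...,2]>a)&(P[...,2]<b)]; print(len(q),np.median(q,0),cv2.minEnclosingCircle((q[:,:2]*1000).astype(np.float32)))
a=cv2.imread('pics/side5.png')[150:290,210:360];b=cv2.imread('pics/wrist5.png')[80:320,140:420]
cv2.imwrite('pics/c5.png',np.hstack([cv2.resize(a,(428,400)),cv2.resize(b,(372,400*372//372))]))"
```

```text
time: 12.38
ee_pos: [0.5532, 0.0367, 0.2032]
eef_rot: [3.141, 0.001, 2.821]
wrist_force: [0.2, -0.1, 0.0]
opening: 0.0852
t 12.38 pos [0.5532 0.0367 0.2032] rot [3.1413e+00 8.0000e-04 2.8214e+00] q [ 0.07  0.34 -0.23  1.83  0.09  0.98  1.06] F [ 0.2 -0.1  0. ] M [ 0.06  0.04 -0.06] op 0.0852
shift units total [ 0.003 -0.004  1.721]
turn units [0.0001 0.0003 0.0004]
2889 [0.53943021 0.0407033  0.09797206] ((551.731689453125, 36.593082427978516), 29.49771499633789)
1894 [0.55081534 0.03688106 0.12715713] ((551.7903442382812, 36.18567657470703), 15.462626457214355)
```

View pics/c5.png

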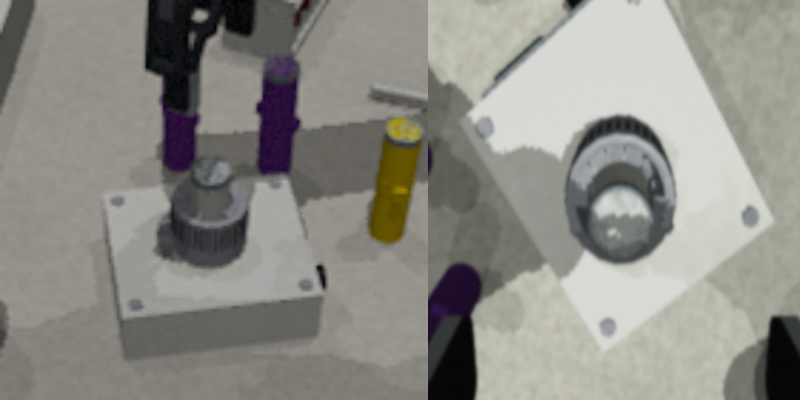

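View pics/wrist5.png

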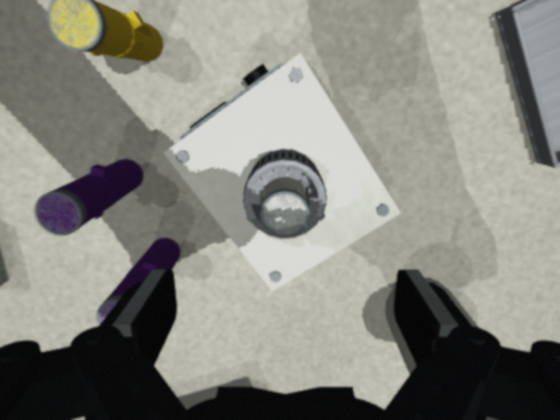

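The collar top measures z 0.098, the same as at the start, so it is fully down in the release notch. Next: grip the head.

```bash
python3 -m jog '[[[0,-0.01,0.35],[0,0,0]],[[0,0,0.4],[0,0,0]],[[0,0,0.4],[0,0,0]],[[0,0,0.35],[0,0,0]],[[0,0,0.2],[0,0,0]]]'; python3 -m jog '[[[0,0,0],[0,0,0]],[[0,0,0],[0,0,0]],[[0,0,0],[0,0,0]],[[0,0,0],[0,0,0]],[[0,0,0],[0,0,0]]]' ; python3 -c "
from h import *
need([.5525,.0365,.100],yaw=1.65+1.17)"
```

```text
time: 13.1
ee_pos: [0.5514, 0.036, 0.0978]
eef_rot: [-3.14, -0.003, 2.821]
wrist_force: [0.4, -0.4, 0.6]
opening: 0.0852
time: 13.72
ee_pos: [0.553, 0.0361, 0.1002]
eef_rot: [3.141, 0.001, 2.821]
wrist_force: [-0.9, 0.2, 0.2]
opening: 0.0849
t 13.72 pos [0.553  0.0361 0.1002] rot [3.1414e+00 6.0000e-04 2.8213e+00] q [ 0.05  0.47 -0.21  1.9   0.13  0.78  1.02] F [-0.9  0.2  0.2] M [-0.04  0.04  0.04] op 0.0849
shift units total [0.01  0.004 0.004]
turn units [0.0001 0.0002 0.0004]
```

```bash
python3 -m jog '[[[0.005,0,-0.01],[0,0,0]],[[0,0,0],[0,0,0]],[[0,0,0],[0,0,0]],[[0,0,0],[0,0,0]],[[0,0,0],[0,0,0]]]' 0; python3 -m jog '[[[0,0,0],[0,0,0]],[[0,0,0],[0,0,0]],[[0,0,0],[0,0,0]],[[0,0,0],[0,0,0]],[[0,0,0],[0,0,0]]]' ; python3 -c "
from h import *
need([.5525,.0365,.100],yaw=1.65+1.17)"
```

```text
time: 14.35
ee_pos: [0.5529, 0.0363, 0.1007]
eef_rot: [3.141, 0.001, 2.821]
wrist_force: [-0.1, -0.7, 1.6]
opening: 0.0283
time: 14.98
ee_pos: [0.5528, 0.0363, 0.1007]
eef_rot: [3.141, 0.001, 2.821]
wrist_force: [0.4, 0.8, 5.5]
opening: 0.0287
t 14.97 pos [0.5528 0.0363 0.1007] rot [3.1413e+00 5.0000e-04 2.8214e+00] q [ 0.05  0.47 -0.21  1.9   0.13  0.78  1.02] F [0.4 0.8 5.5] M [ 0.08 -0.07  0.01] op 0.0287
shift units total [0.006 0.002 0.012]
turn units [0.0001 0.0002 0.0005]
```

```bash
python3 -m jog '[[[0,0,-0.05],[0,0,0]],[[0,0,-0.1],[0,0,0]],[[0,0,-0.1],[0,0,0]],[[0,0,-0.1],[0,0,0]],[[0,0,-0.05],[0,0,0]]]'; python3 -c "
from h import *
need([.5525,.0365,.250],yaw=1.65+1.17)"
```

```text
time: 15.6
ee_pos: [0.5527, 0.0361, 0.1251]
eef_rot: [3.141, 0.001, 2.821]
wrist_force: [-0.2, 0.0, -1.7]
opening: 0.0282
t 15.6 pos [0.5527 0.0361 0.1251] rot [3.1414e+00 5.0000e-04 2.8213e+00] q [ 0.06  0.44 -0.21  1.89  0.12  0.82  1.03] F [-0.2  0.  -1.7] M [-0.01  0.03 -0.02] op 0.0282
shift units total [ 0.004  0.005 -2.082]
turn units [0.0001 0.0002 0.0004]
```

```bash
python3 -m jog '[[[0,0,-0.2],[0,0,0]],[[0,0,-0.3],[0,0,0]],[[0,0,-0.3],[0,0,0]],[[0,0,-0.3],[0,0,0]],[[0,0,-0.3],[0,0,0]]]'; python3 -m jog '[[[0,0,-0.3],[0,0,0]],[[0,0,-0.3],[0,0,0]],[[0,0,0],[0,0,0]],[[0,0,0],[0,0,0]],[[0,0,0],[0,0,0]]]'; python3 -c "
from h import *
from plant import imaging
c=np.array([0.5344,.3460]); S=load('side0')
need([.5525,.0365,.250],yaw=1.65+1.17)
for n in ('wrist','side','top'):
    s=imaging.snapshot(n);np.savez(f'pics/{n}6.npz',**s);cv2.imwrite(f'pics/{n}6.png',s['pixels'][:,:,::-1])"
```

```text
time: 16.23
ee_pos: [0.5527, 0.0362, 0.2101]
eef_rot: [3.141, 0.001, 2.821]
wrist_force: [-0.7, 0.4, -1.4]
opening: 0.0283
time: 16.85
ee_pos: [0.5518, 0.0361, 0.2435]
eef_rot: [-3.141, -0.002, 2.821]
wrist_force: [0.0, 0.4, -1.9]
opening: 0.0285
t 16.85 pos [0.5518 0.0361 0.2435] rot [-3.1409e+00 -1.8000e-03  2.8214e+00] q [ 0.08  0.29 -0.23  1.79  0.08  1.07  1.07] F [ 0.   0.4 -1.9] M [ 0.03  0.02 -0.  ] op 0.0285
shift units total [-0.008  0.01  -0.108]
turn units [-0.0002 -0.0006  0.0004]
```

View pics/side6.png

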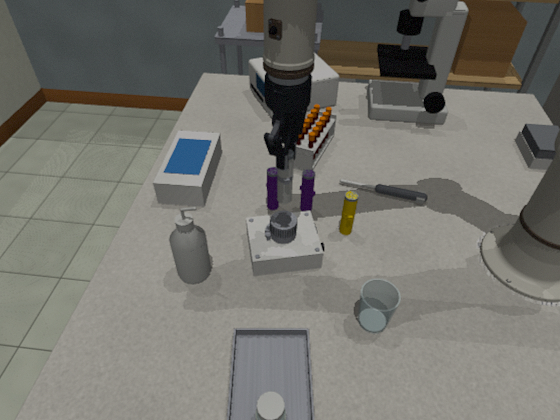

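View pics/wrist6.png

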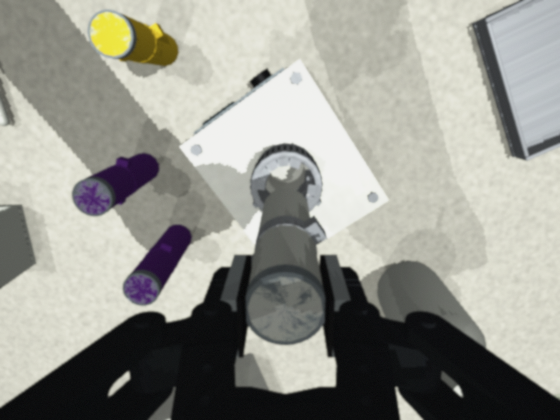

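The cartridge hangs upright and clear, and the collar is still down in the station (side (284,228)). Moving over the free half of the tray.

```bash
python3 -m jog '[[[0.07,0.2,0],[0,0,0]],[[0.155,0.41,0],[0,0,0]],[[0.155,0.41,0],[0,0,0]],[[0.155,0.41,0],[0,0,0]],[[0.155,0.41,0],[0,0,0]]]'; python3 -m jog '[[[0.155,0.41,0],[0,0,0]],[[0.155,0.41,0],[0,0,0]],[[0.155,0.41,0],[0,0,0]],[[0.155,0.41,0],[0,0,0]],[[0.155,0.41,0],[0,0,0]]]';python3 -m jog '[[[0.08,0.2,0],[0,0,0]],[[0,0,0],[0,0,0]],[[0,0,0],[0,0,0]],[[0,0,0],[0,0,0]],[[0,0,0],[0,0,0]]]'; python3 -c "
from h import *
from plant import imaging
need([.541,.298,.250],yaw=1.65+1.17)
for n in ('wrist','side'):
    s=imaging.snapshot(n);np.savez(f'pics/{n}7.npz',**s);cv2.imwrite(f'pics/{n}7.png',s['pixels'][:,:,::-1])"
```

```text
time: 17.62
ee_pos: [0.5476, 0.156, 0.2444]
eef_rot: [3.141, -0.0, 2.822]
wrist_force: [0.8, 0.4, -1.7]
opening: 0.028
time: 18.25
ee_pos: [0.5419, 0.2874, 0.2444]
eef_rot: [3.141, -0.001, 2.822]
wrist_force: [1.1, 0.2, -1.3]
opening: 0.0282
time: 18.88
ee_pos: [0.5421, 0.2973, 0.2446]
eef_rot: [-3.141, 0.0, 2.82]
wrist_force: [0.2, 0.2, -1.5]
opening: 0.0283
t 18.88 pos [0.5421 0.2973 0.2446] rot [-3.1414e+00  3.0000e-04  2.8200e+00] q [-0.3   0.42 -0.33  1.62  0.15  1.12  0.59] F [ 0.2  0.2 -1.5] M [-0.01 -0.03 -0.02] op 0.0283
shift units total [ 0.021  0.005 -0.09 ]
turn units [-0.0001  0.0001 -0.    ]
```

View pics/side7.png

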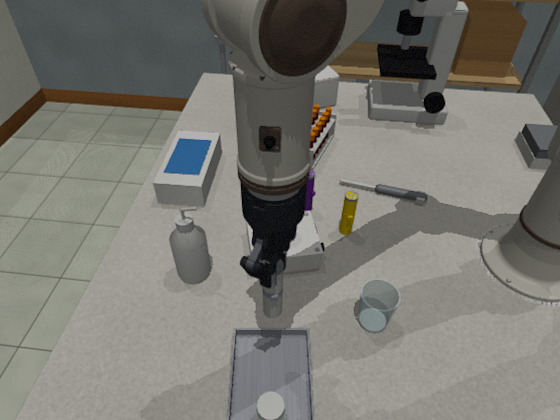

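View pics/wrist7.png

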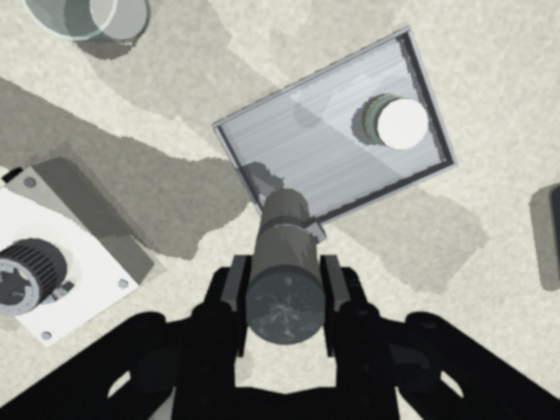

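```bash
python3 -c "
from h import *
s=load('wrist7'); c=np.array([w(s,*p,.025)[:2] for p in [(213,126),(407,28),(454,163)]]);print(c.round(4).tolist())
ctr=(c[0]+c[2])/2;print('centre',ctr)
y=(c[1]-c[0]);y/=np.hypot(*y);print('free half centre',ctr-.048*y, 'yaw',np.degrees(np.arctan2(y[1],y[0])), 'lens',np.hypot(*(c[1]-c[0])),np.hypot(*(c[2]-c[1])))
print('jar',w(s,403,124,.064))
"
```

```text
[[0.4828, 0.2441], [0.4573, 0.4386], [0.5906, 0.4554]]
centre [0.53669989 0.34973971]
free half centre [0.54294677 0.30214794] yaw 97.47788202588116 lens 0.19616646342466892 0.1343674342209256
jar [0.53049783 0.40615715 0.064     ]
```

Tray centre is (0.536,0.349), so the present position is central in the free half. Descending.

```bash
python3 -m jog '[[[0,0,0.2],[0,0,0]],[[0,0,0.35],[0,0,0]],[[0,0,0.35],[0,0,0]],[[0,0,0.35],[0,0,0]],[[0,0,0.35],[0,0,0]]]'; python3 -m jog '[[[0,0,0.3],[0,0,0]],[[0,0,0.25],[0,0,0]],[[0,0,0.15],[0,0,0]],[[0,0,0],[0,0,0]],[[0,0,0],[0,0,0]]]'; python3 -c "
from h import *
from plant import imaging
need([.541,.298,.0927],yaw=1.65+1.17)
s=imaging.snapshot('side');np.savez('pics/side8.npz',**s);crop('side8',220,200,340,420,3,'side8c')"
```

```text
time: 19.6
ee_pos: [0.5413, 0.298, 0.1469]
eef_rot: [-3.141, -0.001, 2.821]
wrist_force: [-0.7, -0.7, -0.9]
opening: 0.0286
time: 20.23
ee_pos: [0.5423, 0.2986, 0.1072]
eef_rot: [3.141, 0.001, 2.821]
wrist_force: [-0.3, 0.4, -1.1]
opening: 0.0282
t 20.23 pos [0.5423 0.2986 0.1072] rot [3.1406e+00 8.0000e-04 2.8214e+00] q [-0.33  0.57 -0.3   1.73  0.21  0.87  0.54] F [-0.3  0.4 -1.1] M [-0.03  0.01  0.01] op 0.0282
shift units total [ 0.017 -0.017  0.241]
turn units [0.0003 0.0003 0.0004]
```

View pics/side8c.png

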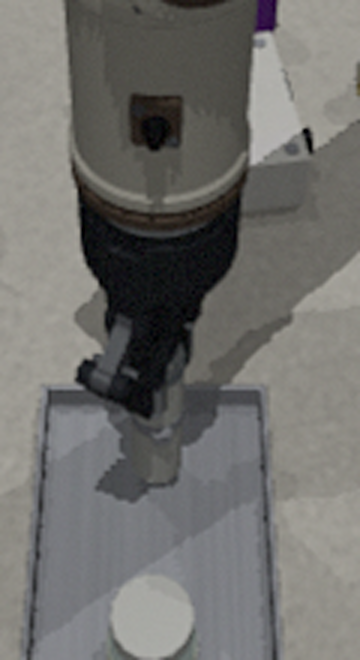

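```bash
python3 -m jog '[[[0,0,0.06],[0,0,0]],[[0,0,0.06],[0,0,0]],[[0,0,0.05],[0,0,0]],[[0,0,0],[0,0,0]],[[0,0,0],[0,0,0]]]'; python3 -m jog '[[[0,0,0.01],[0,0,0]],[[0,0,0.01],[0,0,0]],[[0,0,0.01],[0,0,0]],[[0,0,0],[0,0,0]],[[0,0,0],[0,0,0]]]'
```

```text
time: 20.9
ee_pos: [0.5418, 0.2983, 0.0963]
eef_rot: [3.142, -0.0, 2.821]
wrist_force: [0.0, 0.2, -2.2]
opening: 0.0284
time: 21.52
ee_pos: [0.5417, 0.2983, 0.0945]
eef_rot: [3.142, -0.0, 2.821]
wrist_force: [-0.4, -0.5, -0.4]
opening: 0.0281
```

```bash
python3 -m jog '[[[0,0,0.01],[0,0,0]],[[0,0,0],[0,0,0]],[[0,0,0.01],[0,0,0]],[[0,0,0],[0,0,0]],[[0,0,0],[0,0,0]]]'
```

```text
time: 22.15
ee_pos: [0.5418, 0.2982, 0.0933]
eef_rot: [-3.142, -0.0, 2.821]
wrist_force: [-0.4, 0.1, -1.7]
opening: 0.0283
```

```bash
python3 -m jog '[[[0,0,0.01],[0,0,0]],[[0,0,0],[0,0,0]],[[0,0,0.005],[0,0,0]],[[0,0,0],[0,0,0]],[[0,0,0],[0,0,0]]]'
```

```text
time: 22.78
ee_pos: [0.5419, 0.2983, 0.0928]
eef_rot: [3.141, 0.0, 2.821]
wrist_force: [-0.7, -0.1, 3.7]
opening: 0.028
```

Contact (force reversed to +3.7 N). Opening, then checking before retreat.

```bash
python3 -m jog '[[[0,0,0],[0,0,0]],[[0,0,0],[0,0,0]],[[0,0,0],[0,0,0]],[[0,0,0],[0,0,0]],[[0,0,0],[0,0,0]]]' 0.45;python3 -m jog '[[[0,0,0],[0,0,0]],[[0,0,0],[0,0,0]],[[0,0,0],[0,0,0]],[[0,0,0],[0,0,0]],[[0,0,0],[0,0,0]]]' 0.9; python3 -c "
from h import *
from plant import imaging
need([.541,.298,.0927],yaw=1.65+1.17)
a=[]
for n in ('side','wrist'):
    s=imaging.snapshot(n);np.savez(f'pics/{n}9.npz',**s)
    im=s['pixels'][:,:,::-1]; a.append(cv2.resize(im[220:420,200:360],(480,600)) if n=='side' else cv2.resize(im,(320,240)))
b=np.zeros((600,320,3),np.uint8);b[:240]=a[1];cv2.imwrite('pics/c9.png',np.hstack([a[0],b]))"
```

```text
time: 23.4
ee_pos: [0.5417, 0.2983, 0.0924]
eef_rot: [3.142, -0.0, 2.821]
wrist_force: [-0.6, -0.3, 0.3]
opening: 0.0387
time: 24.02
ee_pos: [0.5417, 0.2983, 0.0924]
eef_rot: [3.142, -0.0, 2.821]
wrist_force: [-0.1, -0.0, -0.1]
opening: 0.0768
t 24.02 pos [0.5417 0.2983 0.0924] rot [ 3.1416 -0.      2.8214] q [-0.33  0.59 -0.29  1.74  0.22  0.84  0.53] F [-0.1 -0.  -0.1] M [-0.01  0.04  0.03] op 0.0768
shift units total [ 0.01  -0.009 -0.005]
turn units [ 0.     -0.      0.0004]
```

View pics/c9.png

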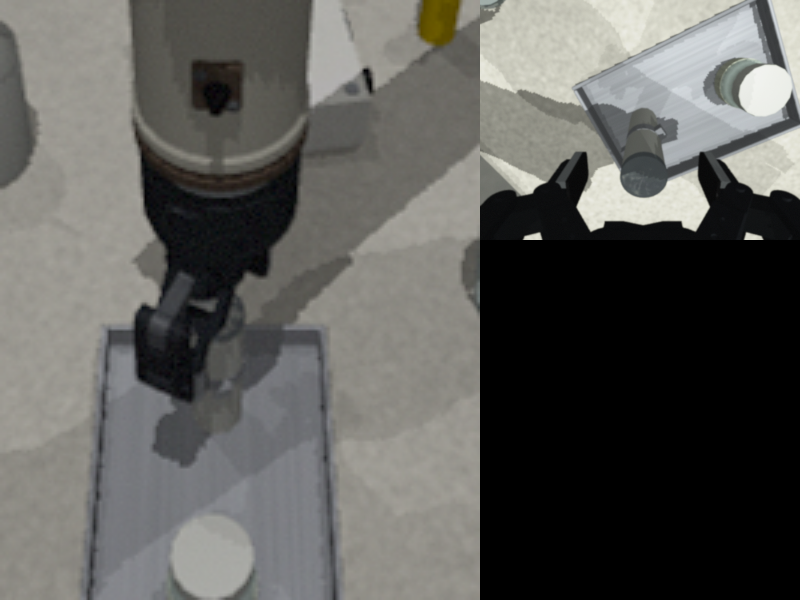

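It stands free. Retreating straight up, then checking everything.

```bash
python3 -m jog '[[[0,0,-0.1],[0,0,0]],[[0,0,-0.2],[0,0,0]],[[0,0,-0.4],[0,0,0]],[[0,0,-0.5],[0,0,0]],[[0,0,-0.6],[0,0,0]]]'; python3 -m jog '[[[0,0,-0.5],[0,0,0]],[[0,0,-0.3],[0,0,0]],[[0,0,0],[0,0,0]],[[0.3,-0.1,0],[0,0,0]],[[0.5,-0.17,0],[0,0,0]]]';python3 -m jog '[[[0.6,-0.2,0],[0,0,0]],[[0.6,-0.2,0],[0,0,0]],[[0.4,-0.1,0],[0,0,0]],[[0,0,0],[0,0,0]],[[0,0,0],[0,0,0]]]'; python3 -c "
from h import *
from plant import imaging
need([.541,.298,.0927],yaw=1.65+1.17)
for n in ('side','top','wrist'):
    s=imaging.snapshot(n);np.savez(f'pics/{n}10.npz',**s);cv2.imwrite(f'pics/{n}10.png',s['pixels'][:,:,::-1])"
```

```text
time: 24.75
ee_pos: [0.5415, 0.2982, 0.2019]
eef_rot: [-3.142, -0.0, 2.822]
wrist_force: [-0.1, -0.1, 0.8]
opening: 0.0768
time: 25.38
ee_pos: [0.4905, 0.2971, 0.2465]
eef_rot: [-3.14, -0.002, 2.82]
wrist_force: [0.1, -0.3, -0.2]
opening: 0.0765
time: 26.0
ee_pos: [0.3911, 0.2993, 0.2478]
eef_rot: [-3.141, -0.0, 2.821]
wrist_force: [0.1, 0.3, 0.8]
opening: 0.0769
t 26.0 pos [0.3911 0.2993 0.2478] rot [-3.1409e+00 -2.0000e-04  2.8208e+00] q [-0.36  0.19 -0.4   1.92  0.08  1.05  0.46] F [0.1 0.3 0.8] M [-0.02 -0.03 -0.02] op 0.0769
shift units total [-2.378  0.77   2.584]
turn units [-0.0002 -0.0001  0.0003]
```

View pics/side10.png

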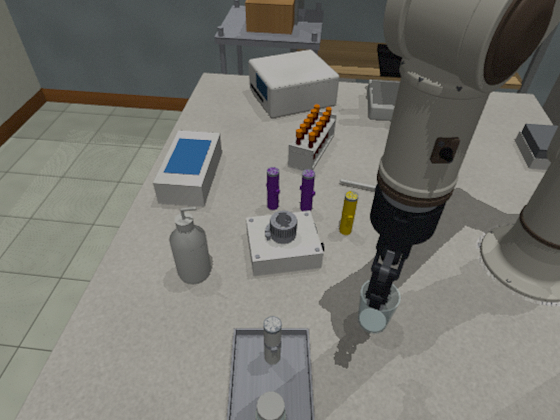

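View pics/top10.png

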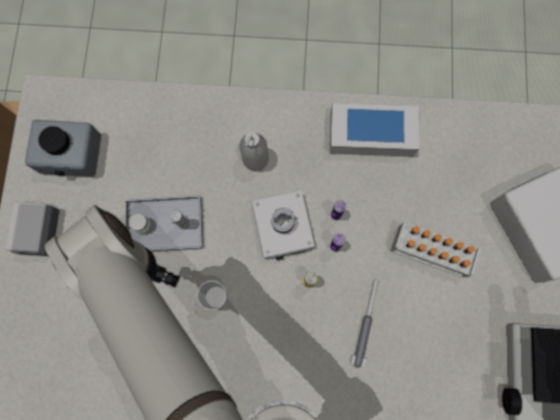

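The cartridge stands upright in the tray's free half (side (273,340), top (179,218)). The jar, beaker, bottle and look-alikes are where they were. One last check of the collar.

```bash
python3 -c "
from h import *
for n in ('side0','side10','top0','top10'):
    P=cloud(load(n)); m=np.hypot(P[...,0]-.552,P[...,1]-.037)<.033
    q=P[m&(P[...,2]>.085)&(P[...,2]<.115)]; print(n,len(q),np.percentile(q[:,2],[50,80,95]).round(4))
P=cloud(load('side10'));q=P[(np.hypot(P[...,0]-.541,P[...,1]-.298)<.03)&(P[...,2]>.11)];print('cart top',np.median(q,0) if len(q) else None)
s=load('side10')['pixels'][:,:,::-1];cv2.imwrite('pics/c10.png',np.hstack([cv2.resize(s[200:280,235:335],(500,400),interpolation=2),cv2.resize(s[310:420,230:320],(300,400))]))"
```

```text
side0 406 [0.0955 0.0981 0.1103]
side10 388 [0.0949 0.0965 0.0977]
top0 280 [0.0964 0.0989 0.1034]
top10 271 [0.0961 0.0984 0.1005]
cart top [0.54102808 0.30158894 0.11706282]
```

View pics/c10.png

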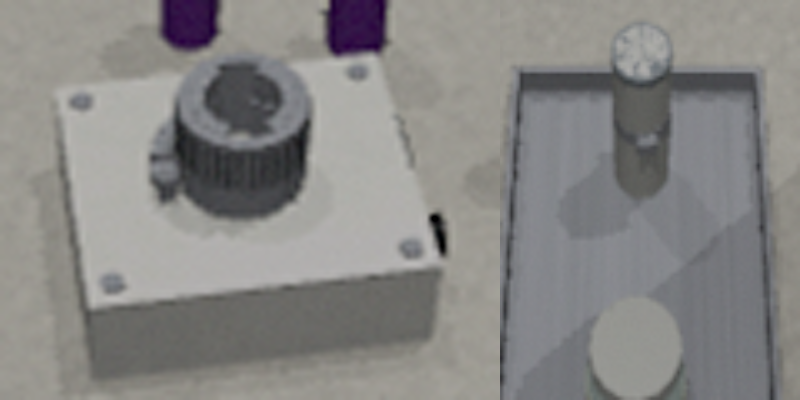

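The collar is down, with its tab at the release notch beside the stop and the keyways along the station's y. The cartridge stands upright. Handing in.

```bash
python3 -c "
from plant import r
print(r.sign_off())"
```

```text
the job is handed in; nothing more can be done
None
```

The cartridge is out of the station and standing upright in the free half of the tray, with the collar left down in the release notch. I handed the job in at about 26 s of the 56 s allowed.

- **Release:** I gripped the collar, lifted it about 13 mm, turned it 1.17 rad counter-clockwise and lowered it into the release notch before letting go. Afterwards its top measured 0.098 m (wrist camera), the same as at the start, so it is fully down.
- **Transfer:** I lifted the cartridge straight out and lowered it onto the tray floor in 0.3 to 0.6 mm steps until it touched. The force at first contact was 3.7 N.
- **Last checks:** The final pictures show the cartridge upright, with its top at 0.117 m where 0.118 m was expected. The tab is in the release notch with the keyways along the station's y axis. The jar, beaker, bottle, rack and look-alikes appear where they were, and the gripper is clear of everything.
- **Disagreements:** The cameras differed by 2 to 5 mm on the coupler's position, so I used an average corrected by the grip reading. A side force of 5 to 8 N showed while I held the collar; it vanished when I let go.

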